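Bench-check a brake lever

ROBOT

A 6-joint arm with a two-finger parallel gripper is mounted at the origin on the work surface. World frame = base frame: x ahead of the robot, y to its left, z up, the work surface at z = 0. Lengths are in mm, angles in degrees, forces in N, time in s.
With the tool pointing down it reaches from about 300 to 850 mm from the base axis. Payload 4.2 kg.
Tool frame: the origin (TCP) lies on the mounting face of the last link; the fingertips stand 191 mm ahead of it and the grasp point (between the pads) lies 172 mm ahead of it; z points along the fingers, y is the direction in which the jaws open and shut (so a half turn about z gives the same grasp; the last joint's range is limited). The gripper opens to 91 mm and grips with 3 to 60 N. Pads are 32 mm wide; open, the fingers measure 118 mm over their backs; the gripper's body (76 mm by 178 mm) begins 60 mm behind the grasp point.
Start: joints at [-64.973, 18.312, 89.639, -0, 72.044, -1.146], TCP at [253.618, -516.043, 404.776] pointing down, gripper open.
Joint ranges: [-177.97, 177.97], [-48.28, 115.42], [12.27, 149.76], [-77.06, 257.06], [2.81, 150.46], [-146.56, 146.56]. Speed limits (degrees/s): [147.25, 147.25, 180, 180, 180, 180].

INTERFACE

Orientations are given as [roll, pitch, yaw] about the fixed x, y, z axes, in that order (R = Rz(yaw) Ry(pitch) Rx(roll)).
In Python, from workcell import env gives the robot as it stands.
- The arm moves only by the shell command python3 -m handwheel 'ROWS' [FORCE]. ROWS is JSON, a list of rows, each an object with "gripper": the opening in per cent of the stroke, from 0 (shut) to 100 (fully open); "travel": the shift along the tool's x, y, z in m, a list of three; "twist": the turn about the tool's z in rad. In form: [{"gripper": gripper, "travel": [x, y, z], "twist": twist}, ...]. A call has 1 to 5 rows; each row shifts and turns the commanded pose from where the row before left it, along the tool's axes as they then stand; what a row does not reach is not made up. A row lasts 1/12 s, in which the tool goes at most 41.7 mm and 7.16 degrees, less where a joint would pass 70% of its speed; a pose out of reach is approached as far as the arm can. A call with a gripper value outside its range is refused whole. The fingers move at their own pace and stop on an object; FORCE is the grip in N (left out, the last holds). Time passes only in rows, so rows that do not move let the fingers close. It gives the time, the measured TCP pose, the force and the opening at its end, in the units of the state.
- env.state(): the state, without advancing time (a new reading comes with each control period).
- env.grab_frame(name): name is "scene" or "side" or "wrist"; returns a dict with "frame" (400x640x3 uint8, red, green, blue), "intrinsics" (3x3 intrinsics, pixels), "extrinsics" (4x4, takes a point from camera to world coordinates). Camera axes: x right, y down, z forward; pixel columns grow to the right and rows downward; lengths in mm; the calibration is good to about 2 mm. The wrist camera is an equidistant fisheye: a pixel r from the principal point sees the ray r / f radians off the axis. A picture is of the moment at which its call begins. There is no depth.
- env.job_done(): hands the job in, once; it reports no verdict.
Trained networks look in the newest picture that a camera, given by its name, has taken for a name from the list of things; names that differ only in an ending like _2 or _b are one class to them, and where a whole thing is asked for, a point or a joint stands for the part that bears it (a point fixed in the world has none). Each returns a list of dicts, best first, with "confidence" (0 to 1); they miss things now and then, are a little off and sometimes report something else, mostly with a low value. They report only what shows in the picture. A call takes as long as a camera call.
- env.trace(camera, thing): "pixels" (400x640 bool, what is visible of it) and "uv" ([column, row] in pixels, amid what is visible of it).
- env.pinpoint(camera, thing): "uv" ([column, row] in pixels: a listed point, or the origin of a listed thing).
The state is a dict: "time_s": time; "qpos": joint angles; "qvel": joint speeds; "effort": joint torques, N m; "ee_pos": TCP position; "ee_rot": TCP orientation; "force": force on the tool from outside, world axes, zero at the start; "torque": the same for the moment, N m; "gripper_width": finger opening in mm.
Only numpy, scipy, OpenCV 4.12 (cv2) and the standard library are available. Lean on these libraries where they do the work, as an engineer would, in place of code of your own. Each camera call takes 0.05 s, during which the arm holds its last target. There are 200 camera calls.

TASK

The handlebar in the vice carries a brake master cylinder with its hose port blanked off. With the outside of the fingers, slowly press the brake lever in towards the grip until it comes up solid, let it come all the way back out once to settle the seal, then press it in solid again and hold it there firmly so that the gap to the grip can be gauged: the program finishes while still holding the lever in. Only push on the lever's outer face; do not take hold of the lever or touch the grip, and leave the bottle, loupe, weight and caliper alone.

Things in the scene. Friction and masses are not known exactly. Their poses are not given: they have to be found in the camera images.
- rig: the whole bench set-up, bolted down (a blue machine vice with a handlebar in its jaws). Its origin is on the bench under the grip's axis, about its middle; its y axis runs along the handlebar from the vice to the free end, its x axis points from the grip to the lever's side, z up. The vice stands at y = -285 to -195 mm, x = -135 to 145 mm, up to 117 mm high.
- handlebar: the fixed steel handlebar, axis 110 mm above the bench along the rig's y axis (22 mm tube from y = -305 to 80 mm, black rubber grip of 33 mm diameter from y = -50 to 75 mm, aluminium bar-end to y = 89 mm) with the dark master cylinder clamped to it between y = -177 and -80 mm: clamp, bore, and a reservoir whose black lid is the highest point, 150 mm above the bench, x = 6 to 52 mm. Origin and axes are those of the rig. Not to be touched.
- grip_middle (a point): a point on the axis of the rubber grip, near its middle, 110 mm above the bench (rig axes)
- lever_pivot (a point): centre of the lever's upright pivot pin, 110 mm above the bench; in the rig frame at x = 42, y = -85 mm
- lever (a joint): angle of the brake lever about its upright pivot, rad: 0 = fully out (where its return spring keeps it), growing as the lever swings towards the grip; it comes up solid at 0.22, where about 24 mm is still left between lever and grip at the pressing place (49 mm when out). At the pressing place the spring needs about 3.5 N to start and 8 N just before the stop; beyond that it is rigid. Let go, it springs back out by itself.
- lever_press (a point): the place to press: on the outer face of the bright aluminium lever, 118 mm from the pivot (rig frame, lever out: x = 78, y = 27 mm), half-way up the blade (110 mm above the bench); it moves with the lever, about 26 mm from out to stop. Its x axis points out of that face, away from the grip (press along -x), its y axis runs along the lever towards the ball at its tip, z up. The face is flat for 20 mm to either side along y.
- blade: the outer half of the lever, the part to press: a bent aluminium blade 14 mm high (103 to 117 mm above the bench) and in all 13 mm thick, running from the pivot to an 18 mm ball at its tip, 160 mm from the pivot. Its origin is on the pivot; its axes are those of lever_press
- blade_back: the inner half of the same blade, facing the grip: fingers touch it only if they take hold of the lever or get between lever and grip. Origin as blade
- fluid_mid (a point): centre of a white brake-fluid bottle with red cap, 52 mm diameter, 98 mm tall, standing on the bench; leave alone
- loupe_mid (a point): centre of a black magnifying loupe, 42 mm diameter, 50 mm tall, standing on the bench; leave alone
- weight_mid (a point): centre of a spare steel bar-end weight, 38 mm diameter, 52 mm tall, standing on the bench; leave alone
- caliper_mid (a point): a dial caliper lying flat on the bench, about 60 by 200 mm and 16 mm high, long along its y axis; the point is near the middle of the beam; leave alone

How it is judged (in metres and radians):
On the way, in this order (a step that is already met when the one before it is completed fails the run):
1. the lever is pressed in to its solid stop with the fingers (value of joint lever above 0.208 rad and contact force between the fingers and blade above 4 N), for 0.2 s.
2. the lever has come all the way back out (value of joint lever below 0.012 rad), for 0.2 s.
3. the lever is pressed in to its solid stop a second time (all of step 1), for 0.5 s.
At the end, for the whole second after the job is handed in: the fingers hold the lever still against its stop (joint above 0.208 of 0.22 rad, at least 4 N on the blade's outer half), nothing touches handlebar or grip, and the four bystanders are within 10 mm of where they began (all of step 3 and velocity of joint lever between -0.1 and 0.1 rad/s and contact force between anything else and handlebar below 1 N and distance of each of fluid_mid, loupe_mid, weight_mid, caliper_mid from where it was at the start of the episode below 0.01 m); the arm keeps its last pose, push and grip.
It fails at once if a finger takes hold of the lever from behind, or gets between it and the grip (contact force between the fingers and blade_back above 1.5 N).
It fails at once if the robot touches the handlebar, grip or master cylinder (contact force between any of the fingers, the arm and handlebar above 2 N).
It fails at once if the lever is slapped in, not pressed slowly (faster than 1.5 rad/s, 0.17 m/s at the pressing place) (velocity of joint lever above 1.5 rad/s).
It fails at once if the lever is forced against its stop (over 50 N) (contact force between the fingers and blade above 50 N).
It fails at once if a bystander is moved, lifted or tipped (distance of any of fluid_mid, loupe_mid, weight_mid, caliper_mid from where it was at the start of the episode above 0.01 m).
It also fails if it takes over 48 s, if anything falls off the work surface, if the arm or the gripper's body presses on something with over 40 N, if the wrist force passes 120 N, or if a joint passes its speed limit or range.

## Working session

There is one attempt and no reset: what is moved stays moved. The work goes in short steps, Python scripts to look and compute and a shell command to move; the robot and the scene stay as the last step left them, time stands still between calls to the robot, and variables do not carry over. Pictures are saved under pics/ and viewed, about 8 in all and at most 12, crops included, and the job is handed in when it is done.

```bash
mkdir -p pics; ls; cat > h.py <<'E'
import numpy as np, cv2
from workcell import env
def ray(f,uv):
    K=np.array(f["intrinsics"]);T=np.array(f["extrinsics"])
    d=np.linalg.inv(K)@[uv[0],uv[1],1]
    return T[:3,3],T[:3,:3]@(d/np.linalg.norm(d))
def atz(f,uv,z):
    o,d=ray(f,uv); return o+d*(z-o[2])/d[2]
def tri(rs):
    A=sum(np.eye(3)-np.outer(d,d) for o,d in rs); b=sum((np.eye(3)-np.outer(d,d))@o for o,d in rs)
    p=np.linalg.solve(A,b); return p,[np.linalg.norm((np.eye(3)-np.outer(d,d))@(p-o)) for o,d in rs]
E
python3 - <<'E'
from h import *
np.set_printoptions(precision=1,suppress=True)
F={c:env.grab_frame(c) for c in("scene","side")}
for c in F: cv2.imwrite(f"pics/{c}0.png",F[c]["frame"][:,:,::-1]); print(c,np.array(F[c]["extrinsics"]))
Z=dict(grip_middle=110,lever_pivot=110,lever_press=110,rig=0,fluid_mid=49,loupe_mid=25,weight_mid=26,caliper_mid=8)
for t,z in Z.items():
    rs=[]
    for c in F:
        for r in env.pinpoint(c,t)[:1]:
            print(t,c,round(r["confidence"],2),np.array(r["uv"]),atz(F[c],r["uv"],z)); rs.append(ray(F[c],r["uv"]))
    if len(rs)>1: print("   tri",*tri(rs))
print(env.state())
E
```

```text
pics
scene [[  -0.     0.8   -0.6 1100.6]
 [   1.     0.    -0.   113.3]
 [   0.    -0.6   -0.8  925.9]
 [   0.     0.     0.     1. ]]
side [[   0.9   -0.4    0.4  275.1]
 [  -0.5   -0.6    0.6 -324.5]
 [   0.    -0.7   -0.7  650.4]
 [   0.     0.     0.     1. ]]
grip_middle scene 0.61 [304.7 176.8] [477.3  33.  110. ]
grip_middle side 0.57 [311.6 238.9] [483.8  29.  110. ]
   tri [481.6  30.7 112.4] [np.float64(3.2500477196459725), np.float64(3.250047719646009)]
lever_pivot scene 0.79 [264.5 179.1] [490.5 -68.1 110. ]
lever_pivot side 0.63 [347.1 280.3] [490.2 -66.8 110. ]
   tri [490.4 -67.5 110.4] [np.float64(0.6268786461336168), np.float64(0.6268786461335574)]
lever_press scene 0.72 [297.5 205.9] [566.9  22.7 110. ]
lever_press side 0.66 [348.1 223.5] [554.4  25.5 110. ]
   tri [559.5  25.4 103.5] [np.float64(4.445020022669692), np.float64(4.445020022669574)]
rig scene 0.97 [303.9 200.2] [475.   26.5   0. ]
rig side 0.66 [309.3 277.5] [477.3  26.4   0. ]
   tri [476.5  26.1   1.6] [np.float64(0.6315056129662779), np.float64(0.631505612966284)]
fluid_mid scene 0.86 [312.8 159.9]
[... 459 characters left out ...]
6] [ 611.8 -125.5   26. ]
   tri [ 612.8 -119.8   20.4] [np.float64(4.476547045061803), np.float64(4.4765470450617855)]
caliper_mid scene 0.71 [385.7 199.7] [466. 253.   8.]
caliper_mid side 0.65 [244.9 197.8] [456.3 263.9   8. ]
   tri [459.3 258.2   6.4] [np.float64(6.390335900217546), np.float64(6.390335900217598)]
{'time_s': 0.9, 'qpos': array([-65. ,  18.3,  89.6,   0. ,  72. ,  -1.1]), 'qvel': array([-0. ,  0.1, -0. ,  0. , -0. , -0.2]), 'effort': array([ -0. , -41.2, -23.2,   0.1,   0. ,   0. ]), 'ee_pos': array([ 253.6, -516. ,  404.8]), 'ee_rot': array([180. ,  -0. ,  26.2]), 'force': array([ 0.7,  0.9, -0.4]), 'torque': array([ 0.1, -0. , -0. ]), 'gripper_width': 91.04446764562421}
```

View pics/scene0.png

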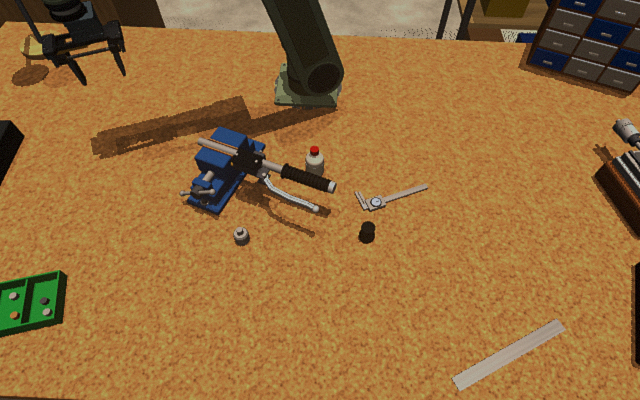

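View pics/side0.png

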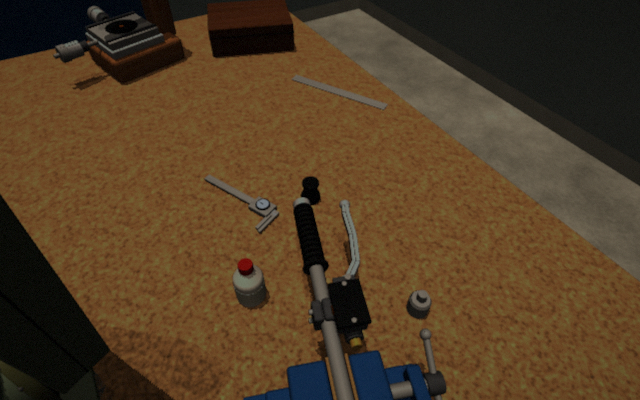

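The scene picture shows the vice at (225,165), grip at (308,178), lever ball at (316,209), loupe at (367,232), weight at (241,236), bottle at (314,163) and caliper at (390,197). The side picture shows the lever right of the grip, with its ball at (345,204). The rig yaw comes out at about -18°. I'll twist to tool yaw 72° with the fingers shut, then go above the outer side of the lever.

```bash
python3 -m handwheel '[{"gripper":0,"travel":[0,0,0],"twist":-0.115},{"gripper":0,"travel":[0,0,0],"twist":-0.115},{"gripper":0,"travel":[0,0,0],"twist":-0.115},{"gripper":0,"travel":[0,0,0],"twist":-0.115},{"gripper":0,"travel":[0,0,0],"twist":-0.115}]' 60
python3 -m handwheel '[{"gripper":0,"travel":[0,0,0],"twist":-0.115},{"gripper":0,"travel":[0,0,0],"twist":-0.11},{"gripper":0,"travel":[0.01,0.003,0],"twist":0},{"gripper":0,"travel":[0.02,0.006,0],"twist":0},{"gripper":0,"travel":[0.034,0.009,0],"twist":0}]'
```

```text
time_s: 1.32
ee_pos: [253.6, -516.0, 404.8]
ee_rot: [180.0, 0.0, 59.4]
force: [0.2, 0.5, -0.0]
gripper_width: 60.5
time_s: 1.73
ee_pos: [290.3, -461.3, 404.5]
ee_rot: [180.0, 0.1, 71.6]
force: [1.0, -1.0, -0.9]
gripper_width: 27.6
```

```bash
python3 - <<'E'
from h import *
from scipy.optimize import least_squares
np.set_printoptions(precision=1,suppress=True)
F={c:env.grab_frame(c) for c in("scene","side")}
P=dict(lever_pivot=(42,-85,110),lever_press=(78,27,110),rig=(0,0,0))
obs=[(p,ray(F[c],r["uv"])) for t,p in P.items() for c in F for r in env.pinpoint(c,t)[:1]]
def w(x,p): c,s=np.cos(x[2]),np.sin(x[2]); return np.array([x[0]+c*p[0]-s*p[1],x[1]+s*p[0]+c*p[1],p[2]])
res=lambda x:np.concatenate([np.cross(d,w(x,p)-o) for p,(o,d) in obs])
s=least_squares(res,[476,27,-.31],loss="soft_l1",f_scale=3)
print(s.x[:2],np.degrees(s.x[2])); print(np.linalg.norm(s.fun.reshape(-1,3),axis=1))
for t,p in P.items(): print(t,w(s.x,p))
# ball, and bar end for a check on the yaw
for n,a,b in(("ball",(316.5,209),(345,204)),("barend",(332,187),(302,203))):
    q,e=tri([ray(F["scene"],a),ray(F["side"],b)]); c,sn=np.cos(s.x[2]),np.sin(s.x[2]); d=q[:2]-s.x[:2]
    print(n,q,e[0],"rig",c*d[0]+sn*d[1],-sn*d[0]+c*d[1])
st=env.state();print(st["time_s"],st["ee_pos"],st["ee_rot"],st["gripper_width"])
E
```

```text
[477.7  26.9] -19.175985693900774
[3.1 0.3 5.3 6.8 2.3 4.5]
lever_pivot [489.5 -67.2 110. ]
lever_press [560.3  26.8 110. ]
rig [477.7  26.9   0. ]
ball [574.4  67.8 109.7] 1.8382667688346483 rig 77.83290888492188 70.39270063184303
barend [508.3 103.9 113.9] 0.011499307781170327 rig 3.5497315651720953 82.74997894316891
2.1333 [ 290.2 -461.3  404.8] [180.    0.   71.9] 0.7057363965151046
```

```bash
python3 -m handwheel '[{"gripper":0,"travel":[0.02,0.005,0],"twist":0},{"gripper":0,"travel":[0.034,0.009,0],"twist":0},{"gripper":0,"travel":[0.034,0.009,0],"twist":0},{"gripper":0,"travel":[0.034,0.009,0],"twist":0},{"gripper":0,"travel":[0.034,0.009,0],"twist":0}]'
python3 -m handwheel '[{"gripper":0,"travel":[0.034,0.009,0],"twist":0},{"gripper":0,"travel":[0.034,0.009,0],"twist":0},{"gripper":0,"travel":[0.034,0.009,0],"twist":0},{"gripper":0,"travel":[0.034,0.009,0],"twist":0},{"gripper":0,"travel":[0.034,0.009,0],"twist":0}]'
python3 -m handwheel '[{"gripper":0,"travel":[0.034,0.009,0],"twist":0},{"gripper":0,"travel":[0.034,0.009,0],"twist":0},{"gripper":0,"travel":[0.034,0.009,0],"twist":0},{"gripper":0,"travel":[0.034,0.009,0],"twist":0},{"gripper":0,"travel":[0.034,0.009,0],"twist":0}]'
python3 -m handwheel '[{"gripper":0,"travel":[0.028,0.009,0],"twist":0},{"gripper":0,"travel":[0.015,0.006,0],"twist":0},{"gripper":0,"travel":[0,0,0],"twist":0}]'
python3 - <<'E'
from h import *
f=env.grab_frame("wrist");cv2.imwrite("pics/w1.png",f["frame"][:,:,::-1])
K=np.array(f["intrinsics"]);T=np.array(f["extrinsics"])
for t in("lever_press","lever_pivot","grip_middle"):
    for r in env.pinpoint("wrist",t)[:1]:
        v=(np.array(r["uv"])-K[:2,2])/[K[0,0],K[1,1]];a=np.linalg.norm(v)
        d=T[:3,:3]@np.append(np.sin(a)*v/a,np.cos(a));o=T[:3,3]
        print(t,r["confidence"],r["uv"],(o+d*(110-o[2])/d[2]).round(1))
st=env.state();print(st["time_s"],st["ee_pos"],st["ee_rot"],st["force"],st["qpos"])
E
```

```text
time_s: 2.55
ee_pos: [378.0, -324.5, 404.7]
ee_rot: [180.0, 0.0, 71.9]
force: [-0.6, -0.0, -0.2]
gripper_width: 0.2
time_s: 2.97
ee_pos: [473.7, -176.4, 404.8]
ee_rot: [180.0, 0.0, 71.9]
force: [1.3, -0.5, 0.5]
gripper_width: 0.4
time_s: 3.38
ee_pos: [569.3, -28.6, 404.7]
ee_rot: [180.0, 0.0, 71.9]
force: [0.6, -0.5, -0.6]
gripper_width: 0.4
time_s: 3.63
ee_pos: [597.7, 8.4, 404.1]
ee_rot: [180.0, -0.0, 72.1]
force: [-0.5, -0.3, 0.4]
gripper_width: 0.3
lever_press 0.57 [274.1, 192.5] [561.5  27.1 110. ]
grip_middle 0.65 [192.5, 207.7] [477.6  38.1 110. ]
3.8333 [595.25648125   5.39689365 404.66694786] [-1.79963450e+02  5.96380414e-02  7.19144223e+01] [ 0.2807644   0.45589362 -0.21932663] [-5.76318994e-01  2.01640919e+01  8.68771069e+01 -4.79717727e-02
  7.30116060e+01  1.75233152e+01]
```

View pics/w1.png

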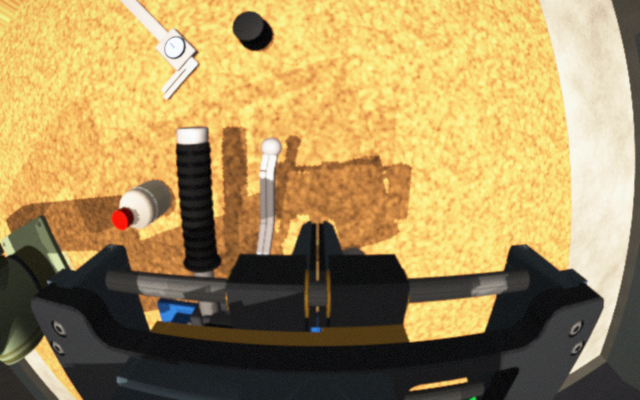

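The wrist picture shows the lever ball at (270,147), the straight blade at (266,175) running nearly parallel to the grip (196,200), and the shut fingers at (320,240) with clear bench below. The position agrees with the earlier fit. I'll shift 10 mm along the lever, descend 120 mm, then approach.

```bash
python3 -m handwheel '[{"gripper":0,"travel":[0.010,0,0.01],"twist":0},{"gripper":0,"travel":[0,0,0.03],"twist":0},{"gripper":0,"travel":[0,0,0.03],"twist":0},{"gripper":0,"travel":[0,0,0.03],"twist":0},{"gripper":0,"travel":[0,0,0.02],"twist":0}]'
python3 -m handwheel '[{"gripper":0,"travel":[0,0,0],"twist":0},{"gripper":0,"travel":[0,0,0],"twist":0},{"gripper":0,"travel":[0,-0.004,0],"twist":0},{"gripper":0,"travel":[0,-0.004,0],"twist":0},{"gripper":0,"travel":[0,-0.004,0],"twist":0}]'
python3 -m handwheel '[{"gripper":0,"travel":[0,-0.003,0],"twist":0},{"gripper":0,"travel":[0,-0.003,0],"twist":0},{"gripper":0,"travel":[0,-0.002,0],"twist":0},{"gripper":0,"travel":[0,0,0],"twist":0},{"gripper":0,"travel":[0,0,0],"twist":0}]'
python3 - <<'E'
from h import *
f=env.grab_frame("side")["frame"]
g=env.grab_frame("wrist")["frame"]
cv2.imwrite("pics/m2.png",np.hstack([cv2.resize(f[150:350,250:450],(400,400)),cv2.resize(g[80:300,150:370],(400,400))])[:,:,::-1])
E
```

```text
time_s: 4.25
ee_pos: [597.6, 15.8, 281.6]
ee_rot: [-179.8, 0.1, 71.9]
force: [-0.0, -0.1, -0.2]
gripper_width: 0.3
time_s: 4.67
ee_pos: [587.4, 20.1, 286.4]
ee_rot: [179.8, -0.1, 72.0]
force: [0.1, -0.8, 0.9]
gripper_width: 0.4
time_s: 5.08
ee_pos: [579.9, 22.6, 284.9]
ee_rot: [180.0, -0.0, 72.0]
force: [0.3, 0.9, 0.1]
gripper_width: 0.2
```

View pics/m2.png

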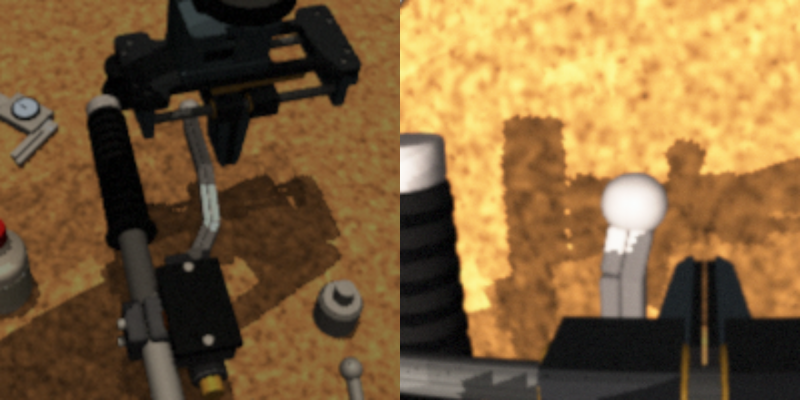

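In the crop, the shut fingers stand just outboard of the blade (left half about (230,140); right half blade at (622,270), fingers at (700,300)), with a small gap. I'll press at 24 mm/s.

```bash
python3 -m handwheel '[{"gripper":0,"travel":[0,-0.002,0],"twist":0},{"gripper":0,"travel":[0,-0.002,0],"twist":0},{"gripper":0,"travel":[0,-0.002,0],"twist":0},{"gripper":0,"travel":[0,-0.002,0],"twist":0},{"gripper":0,"travel":[0,-0.002,0],"twist":0}]'
python3 -m handwheel '[{"gripper":0,"travel":[0,-0.002,0],"twist":0},{"gripper":0,"travel":[0,-0.002,0],"twist":0},{"gripper":0,"travel":[0,-0.002,0],"twist":0},{"gripper":0,"travel":[0,-0.002,0],"twist":0},{"gripper":0,"travel":[0,-0.002,0],"twist":0}]'
python3 -m handwheel '[{"gripper":0,"travel":[0,-0.002,0],"twist":0},{"gripper":0,"travel":[0,-0.002,0],"twist":0},{"gripper":0,"travel":[0,0,0],"twist":0},{"gripper":0,"travel":[0,0,0],"twist":0}]'
```

```text
time_s: 5.6
ee_pos: [571.0, 25.6, 284.9]
ee_rot: [179.8, -0.0, 72.0]
force: [4.2, 0.6, -1.6]
gripper_width: 0.7
time_s: 6.02
ee_pos: [562.7, 29.2, 285.7]
ee_rot: [179.6, -0.2, 72.0]
force: [7.8, 2.8, -2.8]
gripper_width: 0.8
time_s: 6.35
ee_pos: [559.3, 30.7, 285.9]
ee_rot: [179.5, -0.3, 72.0]
force: [9.3, 2.3, -1.7]
gripper_width: 0.4
```

```bash
for i in 1; do python3 -m handwheel '[{"gripper":0,"travel":[0,-0.001,0],"twist":0},{"gripper":0,"travel":[0,-0.001,0],"twist":0},{"gripper":0,"travel":[0,-0.001,0],"twist":0},{"gripper":0,"travel":[0,-0.001,0],"twist":0},{"gripper":0,"travel":[0,0,0],"twist":0}]'; done
python3 -m handwheel '[{"gripper":0,"travel":[0,-0.001,0],"twist":0},{"gripper":0,"travel":[0,-0.001,0],"twist":0},{"gripper":0,"travel":[0,-0.001,0],"twist":0},{"gripper":0,"travel":[0,0,0],"twist":0},{"gripper":0,"travel":[0,0,0],"twist":0}]'
```

```text
time_s: 6.77
ee_pos: [556.0, 32.2, 286.1]
ee_rot: [179.4, -0.3, 72.0]
force: [11.1, 4.3, -3.0]
gripper_width: 0.3
time_s: 7.18
ee_pos: [553.5, 33.2, 286.3]
ee_rot: [179.4, -0.4, 72.0]
force: [11.4, 4.9, -2.8]
gripper_width: 0.2
```

```bash
python3 -m handwheel '[{"gripper":0,"travel":[0,-0.001,0],"twist":0},{"gripper":0,"travel":[0,-0.001,0],"twist":0},{"gripper":0,"travel":[0,0,0],"twist":0},{"gripper":0,"travel":[0,0,0],"twist":0}]'
python3 -m handwheel '[{"gripper":0,"travel":[0,-0.001,0],"twist":0},{"gripper":0,"travel":[0,-0.001,0],"twist":0},{"gripper":0,"travel":[0,0,0],"twist":0},{"gripper":0,"travel":[0,0,0],"twist":0}]'
python3 - <<'E'
from h import *
f=env.grab_frame("side")["frame"]
g=env.grab_frame("wrist")["frame"]
cv2.imwrite("pics/m3.png",np.hstack([cv2.resize(f[150:350,250:450],(400,400)),cv2.resize(g[80:300,150:370],(400,400))])[:,:,::-1])
E
```

```text
time_s: 7.52
ee_pos: [551.8, 33.9, 286.4]
ee_rot: [179.3, -0.4, 72.0]
force: [12.5, 5.0, -2.9]
gripper_width: 0.5
time_s: 7.85
ee_pos: [550.0, 34.6, 286.4]
ee_rot: [179.3, -0.4, 72.0]
force: [12.0, 4.8, -3.1]
gripper_width: 0.6
```

View pics/m3.png

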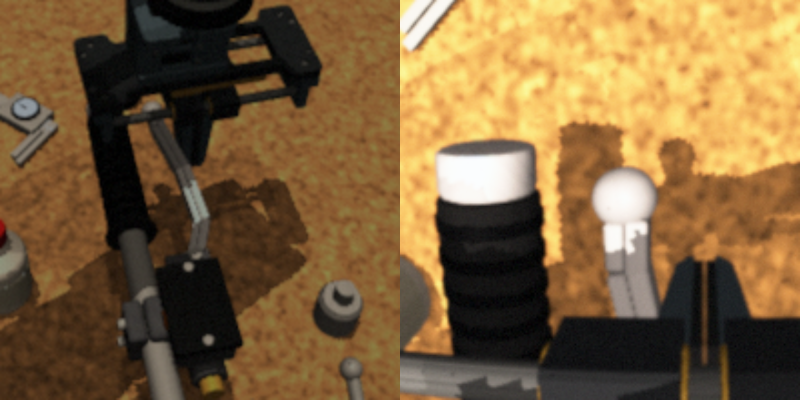

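The lever has swung in by about 25 mm: the ball is now at (152,103) left and (625,195) right, with grip gap still visible and the fingers only on the outer face. Force isn't rising steeply yet, so I'll keep creeping in.

```bash
python3 -m handwheel '[{"gripper":0,"travel":[0,-0.001,0],"twist":0},{"gripper":0,"travel":[0,-0.001,0],"twist":0},{"gripper":0,"travel":[0,0,0],"twist":0},{"gripper":0,"travel":[0,0,0],"twist":0}]'
python3 -m handwheel '[{"gripper":0,"travel":[0,-0.001,0],"twist":0},{"gripper":0,"travel":[0,-0.001,0],"twist":0},{"gripper":0,"travel":[0,0,0],"twist":0},{"gripper":0,"travel":[0,0,0],"twist":0}]'
```

```text
time_s: 8.28
ee_pos: [548.7, 35.1, 286.5]
ee_rot: [179.2, -0.5, 72.0]
force: [14.6, 6.1, -4.7]
gripper_width: -0.1
time_s: 8.62
ee_pos: [547.9, 35.4, 286.7]
ee_rot: [178.9, -0.5, 72.0]
force: [17.6, 3.7, -7.7]
gripper_width: 0.6
```

The TCP now moves only 0.8 mm for 2 mm commanded while force climbs, so the stop is reached. I'll add 3 mm and hold.

```bash
python3 -m handwheel '[{"gripper":0,"travel":[0,-0.001,0],"twist":0},{"gripper":0,"travel":[0,-0.001,0],"twist":0},{"gripper":0,"travel":[0,-0.001,0],"twist":0},{"gripper":0,"travel":[0,0,0],"twist":0},{"gripper":0,"travel":[0,0,0],"twist":0}]'
python3 -m handwheel '[{"gripper":0,"travel":[0,0,0],"twist":0},{"gripper":0,"travel":[0,0,0],"twist":0},{"gripper":0,"travel":[0,0,0],"twist":0},{"gripper":0,"travel":[0,0,0],"twist":0},{"gripper":0,"travel":[0,0,0],"twist":0}]'
```

```text
time_s: 9.03
ee_pos: [546.7, 35.8, 286.8]
ee_rot: [178.6, -0.5, 72.1]
force: [24.4, 0.7, -11.2]
gripper_width: 0.2
time_s: 9.45
ee_pos: [546.6, 35.8, 286.8]
ee_rot: [178.6, -0.5, 72.1]
force: [23.8, 0.5, -11.4]
gripper_width: 0.6
```

Solid at about 26 N. The tip travel, corrected for wrist deflection, is about 26 mm, which matches the stop. Now back out fully, then wait and check.

```bash
python3 -m handwheel '[{"gripper":0,"travel":[0,0.003,0],"twist":0},{"gripper":0,"travel":[0,0.003,0],"twist":0},{"gripper":0,"travel":[0,0.003,0],"twist":0},{"gripper":0,"travel":[0,0.003,0],"twist":0},{"gripper":0,"travel":[0,0.003,0],"twist":0}]'
python3 -m handwheel '[{"gripper":0,"travel":[0,0.003,0],"twist":0},{"gripper":0,"travel":[0,0.003,0],"twist":0},{"gripper":0,"travel":[0,0.003,0],"twist":0},{"gripper":0,"travel":[0,0.003,0],"twist":0},{"gripper":0,"travel":[0,0.003,0],"twist":0}]'
python3 -m handwheel '[{"gripper":0,"travel":[0,0.003,0],"twist":0},{"gripper":0,"travel":[0,0.003,0],"twist":0},{"gripper":0,"travel":[0,0.003,0],"twist":0},{"gripper":0,"travel":[0,0.003,0],"twist":0},{"gripper":0,"travel":[0,0,0],"twist":0}]'
python3 -m handwheel '[{"gripper":0,"travel":[0,0,0],"twist":0},{"gripper":0,"travel":[0,0,0],"twist":0},{"gripper":0,"travel":[0,0,0],"twist":0},{"gripper":0,"travel":[0,0,0],"twist":0},{"gripper":0,"travel":[0,0,0],"twist":0}]'
python3 - <<'E'
from h import *
f=env.grab_frame("side")["frame"]
g=env.grab_frame("wrist")["frame"]
cv2.imwrite("pics/m4.png",np.hstack([cv2.resize(f[150:350,250:450],(400,400)),cv2.resize(g[80:300,150:370],(400,400))])[:,:,::-1])
E
```

```text
time_s: 9.87
ee_pos: [557.0, 31.5, 286.2]
ee_rot: [179.4, -0.3, 72.0]
force: [8.8, 0.7, -1.2]
gripper_width: 0.2
time_s: 10.28
ee_pos: [568.9, 25.8, 285.4]
ee_rot: [179.9, 0.0, 72.0]
force: [2.4, -2.0, 2.7]
gripper_width: 0.7
time_s: 10.7
ee_pos: [579.9, 22.6, 284.2]
ee_rot: [-179.9, 0.0, 72.0]
force: [0.2, 0.3, 0.4]
gripper_width: 0.7
time_s: 11.12
ee_pos: [579.8, 22.6, 284.7]
ee_rot: [-180.0, 0.0, 72.0]
force: [0.2, 0.2, -0.6]
gripper_width: 0.4
```

View pics/m4.png

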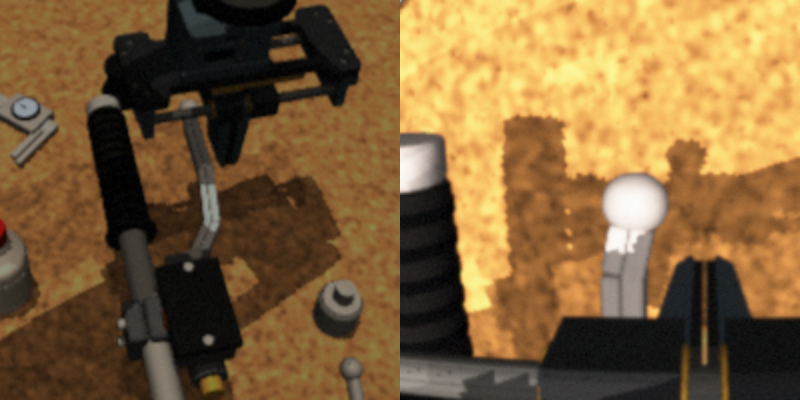

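The lever is fully out again: the picture is the same as before the first press (ball at (190,105) left and (635,203) right), and the tool carries no force. Second press, the same 42 mm in total.

```bash
python3 -m handwheel '[{"gripper":0,"travel":[0,-0.002,0],"twist":0},{"gripper":0,"travel":[0,-0.002,0],"twist":0},{"gripper":0,"travel":[0,-0.002,0],"twist":0},{"gripper":0,"travel":[0,-0.002,0],"twist":0},{"gripper":0,"travel":[0,-0.002,0],"twist":0}]'
python3 -m handwheel '[{"gripper":0,"travel":[0,-0.002,0],"twist":0},{"gripper":0,"travel":[0,-0.002,0],"twist":0},{"gripper":0,"travel":[0,-0.002,0],"twist":0},{"gripper":0,"travel":[0,-0.002,0],"twist":0},{"gripper":0,"travel":[0,-0.002,0],"twist":0}]'
python3 -m handwheel '[{"gripper":0,"travel":[0,-0.002,0],"twist":0},{"gripper":0,"travel":[0,-0.002,0],"twist":0},{"gripper":0,"travel":[0,-0.002,0],"twist":0},{"gripper":0,"travel":[0,-0.002,0],"twist":0},{"gripper":0,"travel":[0,-0.002,0],"twist":0}]'
python3 -m handwheel '[{"gripper":0,"travel":[0,-0.001,0],"twist":0},{"gripper":0,"travel":[0,-0.001,0],"twist":0},{"gripper":0,"travel":[0,-0.001,0],"twist":0},{"gripper":0,"travel":[0,-0.001,0],"twist":0},{"gripper":0,"travel":[0,-0.001,0],"twist":0}]'
python3 -m handwheel '[{"gripper":0,"travel":[0,-0.001,0],"twist":0},{"gripper":0,"travel":[0,-0.001,0],"twist":0},{"gripper":0,"travel":[0,-0.001,0],"twist":0},{"gripper":0,"travel":[0,-0.001,0],"twist":0},{"gripper":0,"travel":[0,-0.001,0],"twist":0}]'
python3 -m handwheel '[{"gripper":0,"travel":[0,-0.001,0],"twist":0},{"gripper":0,"travel":[0,-0.001,0],"twist":0},{"gripper":0,"travel":[0,0,0],"twist":0},{"gripper":0,"travel":[0,0,0],"twist":0},{"gripper":0,"travel":[0,0,0],"twist":0}]'
```

```text
time_s: 11.63
ee_pos: [571.0, 25.6, 285.0]
ee_rot: [179.8, -0.1, 72.0]
force: [4.2, -0.8, -1.8]
gripper_width: 0.2
time_s: 12.05
ee_pos: [562.7, 29.2, 285.7]
ee_rot: [179.6, -0.2, 72.0]
force: [8.5, 3.0, -1.7]
gripper_width: 0.6
time_s: 12.47
ee_pos: [554.4, 32.8, 286.2]
ee_rot: [179.3, -0.4, 72.0]
force: [11.9, 6.0, -3.0]
gripper_width: 0.7
time_s: 12.88
ee_pos: [550.2, 34.6, 286.4]
ee_rot: [179.3, -0.5, 72.0]
force: [14.7, 6.4, -2.5]
gripper_width: 0.4
time_s: 13.3
ee_pos: [547.4, 35.7, 286.7]
ee_rot: [178.8, -0.5, 72.1]
force: [21.7, 3.1, -9.7]
gripper_width: 0.7
time_s: 13.72
ee_pos: [546.7, 35.9, 286.8]
ee_rot: [178.6, -0.5, 72.1]
force: [24.0, 0.6, -12.1]
gripper_width: -0.4
```

Same end pose and force as the first stop. I'll hold a little longer, check once, and view the result before handing in.

```bash
python3 -m handwheel '[{"gripper":0,"travel":[0,0,0],"twist":0},{"gripper":0,"travel":[0,0,0],"twist":0},{"gripper":0,"travel":[0,0,0],"twist":0},{"gripper":0,"travel":[0,0,0],"twist":0},{"gripper":0,"travel":[0,0,0],"twist":0}]'
python3 - <<'E'
from h import *
f=env.grab_frame("side")["frame"]
g=env.grab_frame("wrist")["frame"]
cv2.imwrite("pics/m5.png",np.hstack([cv2.resize(f[150:350,250:450],(400,400)),cv2.resize(g[80:300,150:370],(400,400))])[:,:,::-1])
E
```

```text
time_s: 14.13
ee_pos: [546.7, 35.8, 286.8]
ee_rot: [178.6, -0.5, 72.1]
force: [23.8, 1.4, -11.6]
gripper_width: 0.6
```

View pics/m5.png

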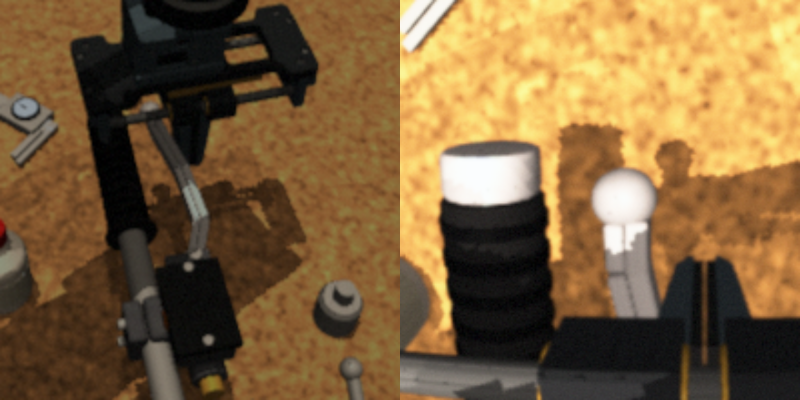

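The lever is held in (ball at (150,103) left and (625,195) right), the gap to the grip is clear, and the visible bystanders haven't moved. Handing in.

```bash
python3 -c "
from workcell import env
print(env.job_done()); print(env.state()['force'])"
```

```text
the job is handed in; nothing more can be done
None
the job is handed in; nothing more can be done
```

I pressed the brake lever in to its solid stop with the back of the shut fingers, let it come fully out once, then pressed it in again. I handed the job in at about 14 s while still holding the lever; no verdict was reported.

- **Both presses:** they ended at the same TCP position, within 0.1 mm, with a steady force of about 26 N. The force climbed steeply over the last few millimetres each time, as it should at a rigid stop.
- **Release in between:** the force on the tool fell to zero, and the picture matched the one from before the first press.
- **Last picture:** a clear gap to the grip, the fingers only on the lever's outer face, and the caliper, weight and visible part of the bottle unmoved. The loupe was outside that crop, but the tool did not go near it.
- **Readings that differed from what I expected:**
    - About 12–13 N of force showed just before the stop, against the 8 N given. I put this down to friction and to pressing a little nearer the pivot, but did not confirm it.
    - At the stop the force also has a part of about 11 N along z, probably friction as the tool tilts by 1.4°.
    - The network's two views of the loupe disagreed, because the scene-camera one was a false hit. I placed the loupe from the pictures instead.

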